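# Draw the jaws of a board holder in with its turnbuckle

### The arm

A 7-joint arm with a two-finger parallel gripper is mounted at the origin on the work surface. World frame = base frame: x ahead of the robot, y to its left, z up, the work surface at z = 0. Lengths are in m, angles in degrees, forces in N, time in s.
With the tool pointing down it reaches from about 0.425 to 0.875 m from the base axis. Payload 4.7 kg.
Tool frame: the origin (TCP) lies between the finger pads; the fingertips stand 8 mm ahead of it and the grasp point (between the pads) lies 11 mm behind it; z points along the fingers, y is the line along which they close (so a half turn about z gives the same grasp; the last joint's range is limited). The gripper opens to 87 mm and grips with 3 to 60 N. Pads are 19 mm wide; open, the fingers measure 117 mm over their backs; the gripper's body (75 mm by 190 mm) begins 51 mm behind the grasp point.
Start: joints at [-65.827, 18.392, -4.016, 83.108, 1.295, 78.541, -3.26], TCP at [0.258, 0.597, 0.205] pointing down, gripper open.
Joint ranges: [-163.93, 163.93], [-17.29, 119.83], [-79.2, 71.16], [3.27, 140.29], [-89.18, 269.18], [5.43, 117.66], [-154.24, 154.24]. Speed limits (degrees/s): [147.25, 147.25, 180, 180, 180, 180, 180].

### API

Orientations are given as [roll, pitch, yaw] about the fixed x, y, z axes, in that order (R = Rz(yaw) Ry(pitch) Rx(roll)).
In Python, from cell import env, viewer gives the robot as it stands. The module is installed in compiled form; this text tells all that it offers.
- The arm moves only by the tool arm_command, never from a script. Its argument "series" is a list of rows, each a list of 2 entries, a list of its own where there are three numbers: the shift along the tool's x, y, z in mm, then the turn about the tool's z in rad. A call has exactly 5 rows; each row is the pose to reach, as a shift and turn from the pose commanded when the call began, along the tool's axes at that moment; what a row does not reach only later rows make up. A row lasts 1/10 s, in which the tool goes at most 50 mm and 8.59 degrees, less where a joint would pass 70% of its speed; a pose out of reach is approached as far as the arm can. A call with a gripper value outside its range is refused whole. "grip" is the gripper command: -1 is fully open, 1 is shut, values between are in proportion, set as the call begins (left out, the last holds). The fingers move at their own pace and stop on an object; "grip_force" is the grip in N (left out, the last holds). Time passes only in rows, so rows that repeat a pose let the fingers close, or fill a call up. It gives the time, the measured TCP pose, the force, the opening and the grip force at its end, in the units of the state.
- env.get_obs(): the state, without advancing time (a new reading comes with each control period).
- viewer.read_camera(name): name is "side" or "top"; returns (picture, depth): 384x512x3 uint8, blue, green, red; 384x512 float32, m along the optical axis (not along the pixel's ray), 0 where there is no reading.
- viewer.calibration(name): a dict with "K" (3x3 intrinsics, pixels), "T" (4x4, takes a point from camera to world coordinates). Camera axes: x right, y up, looking along -z (the intrinsics and any distortion apply to the point x, -y, -z); pixel columns grow to the right and rows downward; lengths in m; the calibration is good to about 2 mm. A picture is of the moment at which its call begins. calibration takes no time and is no camera call.
- env.sign_off(): hands the job in; it is judged then, once.
The state is a dict: "time_s": time; "qpos": joint angles; "joint_velocities": joint speeds; "effort": joint torques, N m; "tool_pos": TCP position; "tool_rot": TCP orientation; "force": force on the tool from outside, world axes, zero at the start; "wrist_torque": the same for the moment, N m; "grip_width": finger opening in m; "grasp_force": force on a finger pad.
Only numpy, scipy, OpenCV 4.12 (cv2) and the standard library are available. Lean on these libraries where they do the work, as an engineer would, in place of code of your own. Each camera call takes 0.05 s, during which the arm holds its last target. There are 200 camera calls.

### The job

Two equal board holders stand on the electronics bench, and a circuit board lies in one of them. On the holder with the board, turn the turnbuckle by its T-handled bar, swinging the bar over from the board's side to the other side as far as it goes, so that both jaws draw fully in over the edges of the board; let go and leave it there. The board must stay lying flat in its place, and the bar of the empty holder must be left as it is.

Things in the scene. Friction and masses are not known exactly. Their poses are not given: they have to be found in the camera images.
- loaded_mid (a point): Middle of the turnbuckle (steel, 88 mm long, 24 across) of the holder with the board, on its axis, 40 mm above the bench. y: along the turnbuckle, x: level towards the board, z: up. Holder fixed, any yaw to 25 deg. A 10 mm bar at y = 0, square to the axis, ends in a T: a black barrel along y, 22 mm thick, 28 long, centre 85 mm from the axis. Jaws 54 mm high at y = +-55 to 79; base x -40 to 130, y +-95, 12 thick
- loaded_turn (a joint): Turnbuckle angle, rad. 0: the bar leans 0.875 rad (50 deg) from upright towards the board (+x); it grows as the bar swings up and over to the other side, to a hard stop at 1.75. Barrel's centre from loaded_mid: x = 85 mm * sin(0.875 - angle), z = 85 mm * cos(0.875 - angle). Starts at 0 to 0.35. Each jaw draws in 5.7 mm per rad. Stays where left; about 2 N at the barrel moves it
- board_mid (a point): Centre of the loose green circuit board (84 mm along x, 100 along y, 3 thick, parts up to 11 mm above it, 70 g). It lies flat on two ledges, 72 mm from loaded_mid along x, its centre 29.5 mm above the bench. At the stop the jaws' lips reach 5 mm over its two edges, just above it, without squeezing it
- spare_grip (a point): Centre of the barrel grip on the bar of the other, empty holder, which is equal in all else and stands beside the first, on its left or right; to be left alone
Not all that is in view belongs to the job. Of the things shaped like the part that bears board_mid, the green one is meant.

How it is judged:
By the outcome, as a careful person would: the job done as asked, in the order asked, and still so for the second after the job is handed in, with the robot touching nothing.
It also fails if it takes over 32 s, if anything falls off the work surface, if the arm or the gripper's body presses on something with over 40 N, if the wrist force passes 120 N, or if a joint passes its speed limit or range.

## Working session

There is one attempt and no reset: what is moved stays moved. The work goes in short steps, Python scripts to look and compute and a tool call to move; the robot and the scene stay as the last step left them, time stands still between calls to the robot, and variables do not carry over. Pictures are saved under pics/ and viewed, at most 10 in all, crops included, and the job is handed in when it is done.

Besides the shell and the picture viewer there is one more tool, called after "Call:" as name([rows], argument=value, ...), one row to a line, values as JSON. arm_command: Moves the arm, as the interface text tells. Its arguments: {"type":"object","properties":{"series":{"type":"array"},"grip":{"type":"number"},"grip_force":{"type":"number"}},"required":["series"]}

```bash
mkdir -p pics
cat > h.py <<'E'
import numpy as np, cv2
from cell import env, viewer
def cloud(n):
    im,d=viewer.read_camera(n); c=viewer.calibration(n); K=np.array(c["K"]);T=np.array(c["T"])
    v,u=np.mgrid[:d.shape[0],:d.shape[1]]
    P=np.stack([(u-K[0,2])/K[0,0]*d,-(v-K[1,2])/K[1,1]*d,-d],-1)
    W=P@T[:3,:3].T+T[:3,3]; W[d==0]=np.nan
    return im,W
E
python3 - <<'E'
from h import *
for n in("top","side"):
    im,W=cloud(n); np.save(n+".npy",W); cv2.imwrite(f"pics/{n}0.png",im); cv2.imwrite(n+"_raw.png",im)
    c=viewer.calibration(n);print(n,{k:(np.round(v,3).tolist() if not isinstance(v,str) else v) for k,v in c.items()})
o=env.get_obs();print(o)
E
```

```text
top {'K': [[444.343, 0.0, 254.388], [0.0, 444.343, 199.946], [0.0, 0.0, 1.0]], 'T': [[-0.002, 0.977, -0.214, 0.356], [-1.0, -0.003, -0.005, 0.093], [-0.006, 0.214, 0.977, 1.029], [0.0, 0.0, 0.0, 1.0]]}
side {'K': [[477.094, 0.0, 256.155], [0.0, 477.094, 189.188], [0.0, 0.0, 1.0]], 'T': [[0.698, 0.553, -0.455, 0.106], [-0.716, 0.532, -0.452, -0.378], [-0.008, 0.641, 0.767, 0.892], [0.0, 0.0, 0.0, 1.0]]}
{'time_s': 0.1, 'qpos': array([-65.82614294,  18.43604869,  -4.01513347,  83.16698793,
         1.29719641,  78.54123826,  -3.26054761]), 'joint_velocities': array([-0.03236117, -0.19117564, -0.00652014, -0.1872135 , -0.08294048,
        0.00685481, -0.03067589]), 'effort': array([ 3.52468838e-06, -4.92570913e+01, -4.05474566e-01, -3.13396311e+01,
       -6.40013698e-02,  3.94927897e-02,  8.78984906e-05]), 'tool_pos': array([0.25764959, 0.5961875 , 0.20356496]), 'tool_rot': array([-1.79901077e+02,  7.69254555e-03,  1.56635237e+02]), 'force': array([0.59637566, 0.06861764, 0.0282821 ]), 'wrist_torque': array([-0.06089915, -0.0314679 , -0.00357236]), 'grasp_force': 0.0, 'grip_width': 0.08704233904897149}
```

View pics/top0.png

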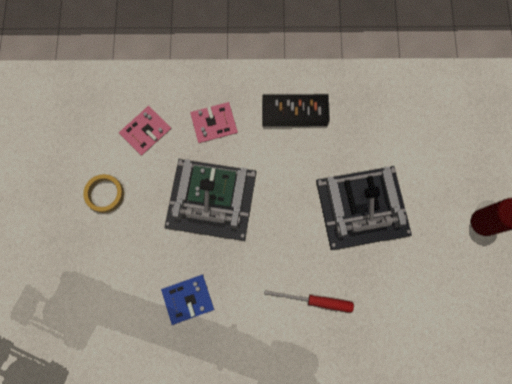

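View pics/side0.png

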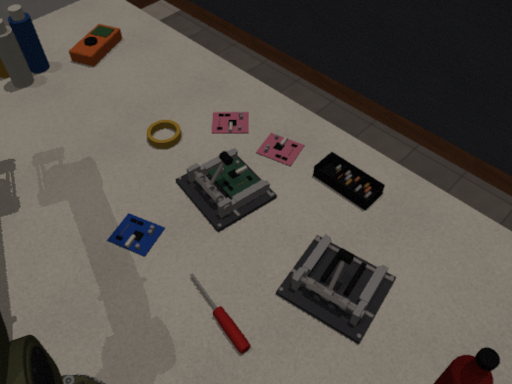

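The green board is in the left holder (top view about 210,200; corners 179,160 / 256,173 / 245,240 / 166,226). The bar's black barrel is at about (208,185), leaning over the board, away from the robot. The empty holder is on the right at about (365,208).

Run:
```python
from h import *
for n,(u0,u1,v0,v1) in {"top":(150,270,145,255),"side":(165,285,140,235)}.items():
    W=np.load(n+".npy");im=cv2.imread(n+"_raw.png")
    w=W[v0:v1,u0:u1].reshape(-1,3);w=w[np.isfinite(w).all(1)]
    print(n,"table z",np.median(w[w[:,2]<.006,2]))
    b=w[(w[:,2]>.007)&(w[:,2]<.13)]
    r=cv2.minAreaRect((b[:,:2]*1000).astype(np.float32));print(r,cv2.boxPoints(r).round())
    t=b[b[:,2]>.06]; print("high",len(t),t.mean(0).round(4) if len(t) else "",t[t[:,2].argsort()[-12:]].round(3).tolist())
    cv2.imwrite(f"pics/{n}crop.png",cv2.resize(im[v0:v1,u0:u1],None,fx=5,fy=5,interpolation=cv2.INTER_CUBIC))
```

```text
top table z 0.0011811275735169602
((585.117919921875, 214.85708618164062), (274.6575622558594, 182.78477478027344), 85.51703643798828) [[483.  85.]
 [665.  71.]
 [687. 345.]
 [505. 359.]]
high 226 [0.5811 0.2012 0.1018] [[0.594, 0.192, 0.12], [0.59, 0.188, 0.12], [0.592, 0.2, 0.12], [0.592, 0.213, 0.12], [0.59, 0.213, 0.12], [0.594, 0.2, 0.12], [0.59, 0.207, 0.12], [0.594, 0.194, 0.12], [0.59, 0.2, 0.12], [0.596, 0.196, 0.12], [0.594, 0.209, 0.121], [0.596, 0.19, 0.121]]
side table z -0.0002396534118863647
((587.0337524414062, 219.41375732421875), (288.0924072265625, 311.3284606933594), 43.57609558105469) [[375. 233.]
 [590.   7.]
 [799. 206.]
 [584. 431.]]
high 221 [0.5772 0.1974 0.0981] [[0.588, 0.209, 0.117], [0.59, 0.202, 0.117], [0.587, 0.192, 0.117], [0.585, 0.19, 0.117], [0.592, 0.191, 0.117], [0.586, 0.197, 0.117], [0.582, 0.187, 0.118], [0.591, 0.196, 0.118], [0.595, 0.21, 0.118], [0.592, 0.204, 0.118], [0.586, 0.2, 0.118], [0.591, 0.199, 0.118]]
```

View pics/topcrop.png

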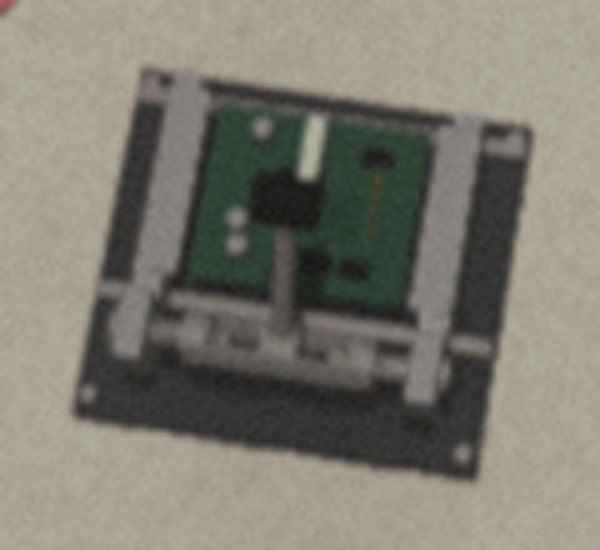

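The crop shows the base corners (crop pixels) at about (145,70), (530,128), (475,480) and (75,415). The barrel is at (287,198) and the bar's foot at (285,345), and the board lies flat.

Run:
```python
from h import *
c=viewer.calibration("top");K=np.array(c["K"]);T=np.array(c["T"])
def ray(u,v,z):
    d=T[:3,:3]@np.array([(u-K[0,2])/K[0,0],-(v-K[1,2])/K[1,1],-1]);return T[:3,3]+d*(z-T[2,3])/d[2]
C=np.array([ray(150+(a+.5)/5-.5,145+(b+.5)/5-.5,.012)[:2] for a,b in[(145,70),(530,128),(475,480),(75,415)]])
M=np.array([[.130,.095],[.130,-.095],[-.04,-.095],[-.04,.095]])
a=M-M.mean(0);b=C-C.mean(0)
th=np.arctan2((a[:,0]*b[:,1]-a[:,1]*b[:,0]).sum(),(a*b).sum());R=np.array([[np.cos(th),-np.sin(th)],[np.sin(th),np.cos(th)]])
mid=C.mean(0)-R@M.mean(0);print("yaw",np.degrees(th),"mid",mid,"resid",((M@R.T+mid-C)*1000).round(1).tolist())
for n in("top","side"):
    W=np.load(n+".npy").reshape(-1,3);L=(W[:,:2]-mid)@R;
    s=(W[:,2]>.05)&(W[:,2]<.13)&(abs(L[:,1])<.03)&(L[:,0]>-.03)&(L[:,0]<.1)
    P=np.c_[L[s],W[s,2]];q=P[P[:,2]>.1]
    print(n,"bar/barrel local lo/hi",q.min(0).round(4),q.max(0).round(4),q.mean(0).round(4))
    p=P[abs(P[:,1])<.004]; print(p[p[:,2].argsort()][::6].round(3).tolist())
    s=(W[:,2]>.05)&(W[:,2]<.058)&(abs(L[:,1])<.1)&(L[:,0]>-.03)&(L[:,0]<.13)&(abs(L[:,1])>.04)
    for sg in(1,-1):
        j=L[s&(L[:,1]*sg>0)];print("jaw y",np.percentile(j,[5,50,95],axis=0).round(4).tolist())
```

```text
yaw -9.070445550012534 mid [0.53780783 0.20803495] resid [[0.5, 1.3], [0.0, -2.0], [0.1, -0.8], [-0.6, 1.5]]
top bar/barrel local lo/hi [ 0.0421 -0.0133  0.1   ] [0.0664 0.0151 0.121 ] [ 0.0529 -0.0002  0.1146]
[[-0.003, -0.004, 0.051], [-0.007, 0.002, 0.052], [0.001, -0.003, 0.052], [0.003, -0.003, 0.052], [0.007, -0.0, 0.055], [0.016, -0.001, 0.058], [0.013, -0.002, 0.061], [0.016, 0.002, 0.066], [0.02, -0.002, 0.07], [0.026, -0.003, 0.074], [0.028, -0.003, 0.076], [0.031, -0.001, 0.079], [0.031, -0.004, 0.083], [0.031, 0.003, 0.087], [0.034, -0.002, 0.089], [0.042, -0.003, 0.093], [0.043, -0.003, 0.097], [0.045, -0.003, 0.101], [0.05, 0.001, 0.112], [0.064, -0.003, 0.115], [0.063, -0.001, 0.116], [0.056, -0.001, 0.117], [0.054, -0.003, 0.118], [0.055, 0.001, 0.12]]
jaw y [[-0.0131, 0.0416], [0.0008, 0.0659], [0.0152, 0.0736]]
jaw y [[-0.0128, -0.0732], [0.0012, -0.0653], [0.0154, -0.0413]]
side bar/barrel local lo/hi [ 0.0408 -0.0169  0.1002] [0.0623 0.0123 0.1184] [ 0.0496 -0.0047  0.1116]
[[-0.007, 0.004, 0.05], [-0.004, -0.004, 0.051], [0.006, -0.003, 0.054], [0.012, -0.002, 0.06], [0.016, 0.004, 0.065], [0.019, 0.004, 0.067], [0.017, -0.001, 0.069], [0.026, 0.004, 0.077], [0.027, -0.004, 0.082], [0.03, -0.003, 0.086], [0.036, 0.0, 0.09], [0.038, -0.001, 0.096], [0.042, -0.003, 0.102], [0.041, 0.002, 0.111], [0.047, -0.002, 0.115], [0.057, -0.003, 0.116], [0.049, -0.003, 0.117]]
jaw y [[-0.0158, 0.0564], [-0.0021, 0.0641], [0.0138, 0.0722]]
jaw y [[-0.0159, -0.0745], [-0.0029, -0.0676], [0.0123, -0.0437]]
```

Call:
arm_command([
  [[-45, -20, 0], -0.05],
  [[-90, -40, 0], -0.1],
  [[-135, -60, 0], -0.15],
  [[-180, -80, 0], -0.2],
  [[-225, -100, 0], -0.25],
], grip=-0.63)

```text
time_s: 0.6
tool_pos: [0.4256, 0.4138, 0.2042]
tool_rot: [-180.0, -0.0, 171.1]
force: [1.0, 0.3, -0.2]
grip_width: 0.0716
grasp_force: 0.0
```

Call:
arm_command([
  [[-37, -31, 0], 0],
  [[-74, -62, 0], 0],
  [[-111, -93, 0], 0],
  [[-148, -124, 0], 0],
  [[-185, -155, 0], 0],
], grip=0.63)

```text
time_s: 1.1
tool_pos: [0.5838, 0.2319, 0.2042]
tool_rot: [-180.0, -0.0, 171.0]
force: [1.0, 0.4, 0.2]
grip_width: 0.0389
grasp_force: 0.0
```

Call:
arm_command([
  [[-15, -12, 0], 0],
  [[-30, -25, 0], 0],
  [[-38, -31, 0], 0],
  [[-38, -31, 0], 0],
  [[-38, -31, 0], 0],
])

```text
time_s: 1.6
tool_pos: [0.615, 0.1981, 0.2043]
tool_rot: [180.0, -0.1, 171.0]
force: [-0.2, 0.0, -0.4]
grip_width: 0.0164
grasp_force: 0.0
```

```bash
cat > loc.py <<'E'
from h import *
mid=np.array([.5373,.2077]);t=np.radians(-9);R=np.array([[np.cos(t),-np.sin(t)],[np.sin(t),np.cos(t)]])
o=env.get_obs();p=o["tool_pos"];print("tool local",((p[:2]-mid)@R).round(4),p[2].round(4),o["tool_rot"].round(1),o["grip_width"],o["force"].round(1),o["time_s"])
E
cat > pic.py <<'E'
from loc import *
import sys
im,W=cloud("side");cv2.imwrite(sys.argv[1],cv2.resize(im[110:260,140:310],None,fx=4,fy=4,interpolation=cv2.INTER_CUBIC))
L=(W[...,:2]-mid)@R;s=(W[...,2]>.05)&(W[...,2]<.15)&(abs(L[...,1])<.03)&(L[...,0]>-.1)&(L[...,0]<.1)
P=np.c_[L[s],W[s][:,2]];q=P[P[:,2]>P[:,2].max()-.008];print("top of bar",q.mean(0).round(4),len(q))
E
python3 pic.py pics/s1.png
```

```text
tool local [0.0782 0.0027] 0.2043 [ 1.80e+02 -1.00e-01  1.71e+02] 0.016362422714256794 [-0.2  0.  -0.4] 1.6
top of bar [ 0.0517 -0.002   0.1153] 66
```

View pics/s1.png

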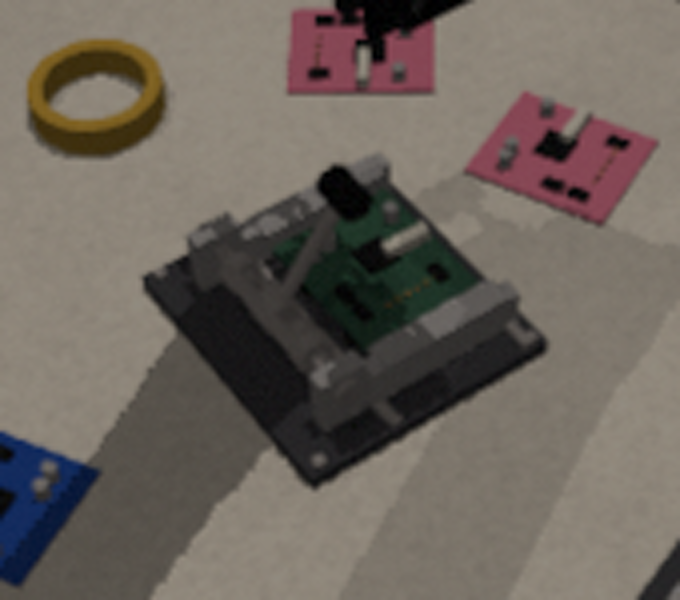

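The view shows the bar still leaning over the board, with the barrel at crop pixel (343,190). The gripper is above the frame and clear. Next I'll descend behind the barrel.

Call:
arm_command([
  [[-5, -4, 15], 0],
  [[-5, -4, 40], 0],
  [[-5, -4, 65], 0],
  [[-5, -4, 85], 0],
  [[-5, -4, 95], 0],
])

```text
time_s: 2.15
tool_pos: [0.618, 0.1923, 0.1063]
tool_rot: [-179.9, -0.2, 171.0]
force: [-0.9, 0.2, -1.1]
grip_width: 0.016
grasp_force: 0.0
```

Run:
```python
from loc import *
z0=.0855 # nothing
for a in np.arange(.645,-.9,-.12):
    print(round(a,3),"toolx shift %.0f  z shift %.0f"%((p[:2]-mid)@R[:,0]*1000-(85*np.sin(a)+20.5),p[2]*1000-(40+85*np.cos(a))))
```

```text
tool local [ 0.0821 -0.0026] 0.1063 [-179.9   -0.2  171. ] 0.015992577108357154 [-0.9  0.2 -1.1] 2.15
0.645 toolx shift 11  z shift -2
0.525 toolx shift 19  z shift -7
0.405 toolx shift 28  z shift -12
0.285 toolx shift 38  z shift -15
0.165 toolx shift 48  z shift -18
0.045 toolx shift 58  z shift -19
-0.075 toolx shift 68  z shift -18
-0.195 toolx shift 78  z shift -17
-0.315 toolx shift 88  z shift -15
-0.435 toolx shift 97  z shift -11
-0.555 toolx shift 106  z shift -6
-0.675 toolx shift 115  z shift -0
-0.795 toolx shift 122  z shift 7
```

Call:
arm_command([
  [[11, 0, -2], 0],
  [[21, 0, -8], 0],
  [[31, 0, -13], 0],
  [[41, 0, -16], 0],
  [[50, 0, -18], 0],
])

```text
time_s: 2.65
tool_pos: [0.5703, 0.2007, 0.1293]
tool_rot: [179.9, 0.1, 171.0]
force: [-0.0, 0.0, -0.3]
grip_width: 0.0163
grasp_force: 0.0
```

Call:
arm_command([
  [[8, 0, -1], 0],
  [[18, 0, 0], 0],
  [[28, 0, 1], 0],
  [[38, 0, 3], 0],
  [[46, 0, 6], 0],
])

```text
time_s: 3.15
tool_pos: [0.5242, 0.2075, 0.1213]
tool_rot: [180.0, -0.0, 171.0]
force: [0.1, 0.5, -0.4]
grip_width: 0.0161
grasp_force: 0.0
```

```bash
python3 pic.py pics/s2.png
```

```text
tool local [-0.0129 -0.0023] 0.1213 [180.  -0. 171.] 0.016117521698130972 [ 0.1  0.5 -0.4] 3.15
top of bar [-0.0215 -0.0017  0.1457] 24
```

View pics/s2.png

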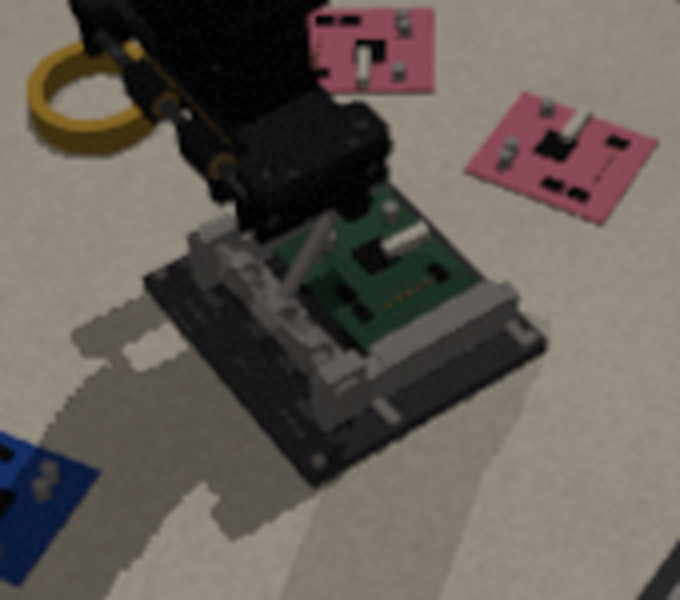

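The bar has not moved: the barrel is still at crop pixel (350,195). The fingers rose too early and passed over it. I'll go back behind the barrel and start lower with a flat push.

Call:
arm_command([
  [[0, 0, -25], 0],
  [[-30, 0, -35], 0],
  [[-65, 0, -35], 0],
  [[-98, 0, -25], 0],
  [[-98, 0, 0], 0],
])

```text
time_s: 3.7
tool_pos: [0.6277, 0.1898, 0.1231]
tool_rot: [179.9, 0.4, 170.7]
force: [-0.6, 0.7, 0.0]
grip_width: 0.0162
grasp_force: 0.0
```

Call:
arm_command([
  [[0, 0, 22], 0],
  [[0, 0, 22], 0],
  [[8, 0, 22], 0],
  [[16, 0, 22], 0],
  [[22, 0, 21], 0],
])

```text
time_s: 4.2
tool_pos: [0.5999, 0.1962, 0.1021]
tool_rot: [179.9, 0.1, 171.0]
force: [-0.0, -0.5, -1.1]
grip_width: 0.016
grasp_force: 0.0
```

```bash
python3 pic.py pics/s3.png
```

```text
tool local [ 0.0636 -0.0016] 0.1021 [1.799e+02 1.000e-01 1.710e+02] 0.01602143731502032 [-0.  -0.5 -1.1] 4.2
top of bar [ 0.0544 -0.0166  0.1457] 15
```

View pics/s3.png

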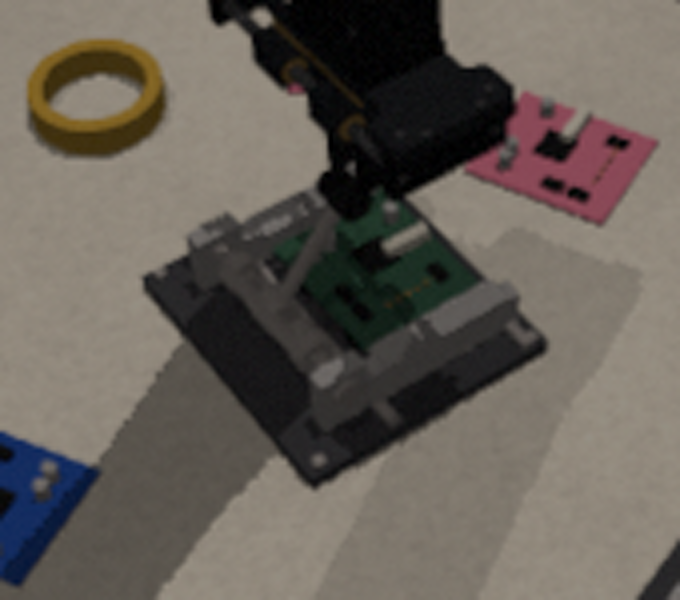

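The bar is still at its start angle, with a finger visible near crop pixel (345,170), right by the barrel. I'll project the expected finger positions to check.

Run:
```python
from loc import *
c=viewer.calibration("side");K=np.array(c["K"]);Ti=np.linalg.inv(np.array(c["T"]))
def pr(l,z):
    w=np.r_[mid+R@np.array(l),z];q=Ti[:3,:3]@w+Ti[:3,3];u=K[0,0]*q[0]/-q[2]+K[0,2];v=K[1,1]*-q[1]/-q[2]+K[1,2]
    return ((u-140)*4).round(),((v-110)*4).round()
l=(p[:2]-mid)@R
for n,dy in(("f+",.0155),("tcp",0),("f-",-.0155)): print(n,"tip",pr(l+[0,dy],p[2]-.008),"+40",pr(l+[0,dy],p[2]+.04))
for y in(-.014,.014): print("barrel end",pr([.052,y],.109))
im,W=cloud("top");L=(W[...,:2]-mid)@R
im,W2=cloud("side");L2=(W2[...,:2]-mid)@R
s=(W2[...,2]>.06)&(W2[...,2]<.17)&(abs(L2[...,1])<.06)&(L2[...,0]>0)&(L2[...,0]<.12)
P=np.c_[L2[s],W2[s][:,2]]
for z in np.arange(.06,.17,.01):
    q=P[(P[:,2]>=z)&(P[:,2]<z+.01)]; print(z.round(2),len(q),"x",q[:,0].min().round(3),q[:,0].max().round(3),"y",q[:,1].min().round(3),q[:,1].max().round(3)) if len(q) else 0
cv2.imwrite("pics/s4.png",cv2.resize(im[120:200,190:280],None,fx=8,fy=7.5,interpolation=cv2.INTER_CUBIC)*1.0)
g=im[125:190,200:270].astype(float);cv2.imwrite("pics/s4.png",np.clip(cv2.resize(g,None,fx=9,fy=9,interpolation=cv2.INTER_CUBIC),0,255)**.6*9)
```

```text
tool local [ 0.0628 -0.0013] 0.1023 [179.9   0.  171. ] 0.01606089023825554 [-0.5  0.6  0.7] 4.25
f+ tip (np.float64(345.0), np.float64(184.0)) +40 (np.float64(340.0), np.float64(125.0))
tcp tip (np.float64(360.0), np.float64(200.0)) +40 (np.float64(356.0), np.float64(141.0))
f- tip (np.float64(376.0), np.float64(216.0)) +40 (np.float64(372.0), np.float64(156.0))
barrel end (np.float64(356.0), np.float64(204.0))
barrel end (np.float64(328.0), np.float64(175.0))
0.06 24 x 0.008 0.026 y -0.007 0.001
0.07 24 x 0.017 0.031 y -0.006 0.004
0.08 21 x 0.026 0.04 y -0.007 0.003
0.09 27 x 0.034 0.055 y -0.016 0.002
0.1 39 x 0.041 0.063 y -0.016 0.013
0.11 78 x 0.041 0.061 y -0.016 0.013
0.12 41 x 0.05 0.067 y -0.023 0.012
0.13 37 x 0.05 0.066 y -0.022 0.012
0.14 12 x 0.051 0.06 y -0.022 -0.018
0.15 11 x 0.051 0.057 y -0.024 -0.013[ WARN:0@4.754] global loadsave.cpp:1063 imwrite_ Unsupported depth image for selected encoder is fallbacked to CV_8U.
```

View pics/s4.png

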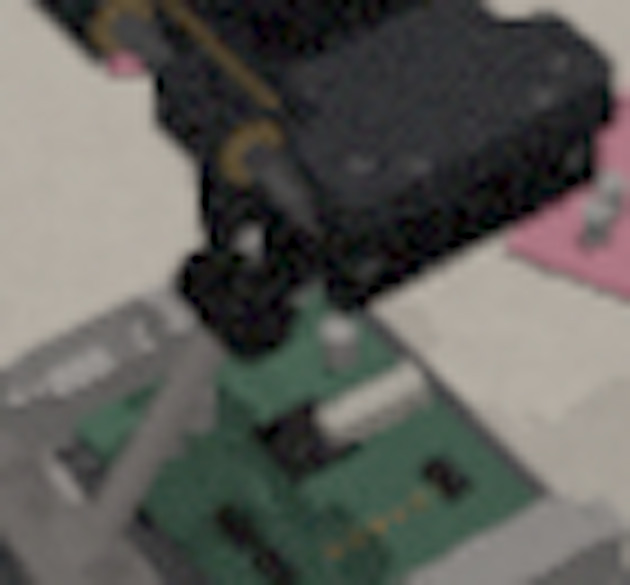

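Run:
```python
from loc import *
im,W=cloud("side");L=(W[...,:2]-mid)@R
np.save("now.npy",W)
for n,a,b in [("gray",245,235),("left of gray",215,235),("right",275,235),("below gray",245,265),("blob L",205,290),("blob R",280,300),("blob mid",245,290),("blob bot",245,340),("ring",250,150),("peg",285,190),("near body low",355,295),("body",450,230),("bodyR",590,160),("notch",310,300)]:
    u=int(200+a/9);v=int(125+b/9);print(n,(u,v),np.r_[L[v,u],W[v,u,2]].round(3),im[v,u])
```

```text
tool local [ 0.064  -0.0016] 0.102 [1.799e+02 1.000e-01 1.710e+02] 0.016140934129979585 [-0.5 -0.3  0.7] 4.35
gray (227, 151) [0.061 0.005 0.12 ] [59 61 63]
left of gray (223, 151) [0.053 0.01  0.121] [5 5 6]
right (230, 151) [ 0.053 -0.02   0.145] [4 3 3]
below gray (227, 154) [0.059 0.003 0.113] [11 11 10]
blob L (222, 157) [0.044 0.002 0.113] [7 8 6]
blob R (231, 158) [ 0.055 -0.018  0.12 ] [6 6 5]
blob mid (227, 157) [ 0.052 -0.007  0.116] [0 0 0]
blob bot (227, 162) [ 0.047 -0.014  0.109] [3 3 3]
ring (227, 141) [ 0.031 -0.046  0.209] [20 30 39]
peg (231, 146) [ 0.031 -0.06   0.206] [27 27 28]
near body low (239, 157) [ 0.029 -0.091  0.2  ] [2 0 3]
body (250, 150) [ 0.056 -0.091  0.204] [3 4 5]
bodyR (265, 142) [ 0.095 -0.091  0.203] [11  9 11]
notch (234, 158) [0.106 0.048 0.032] [40 48 35]
```

Run:
```python
from loc import *
for n in("side","now","top"):
    W=np.load(n+".npy");L=(W[...,:2]-mid)@R;z=W[...,2]
    s=(z>.058)&(z<.095)&(abs(L[...,1]+(.003 if n!="top" else 0))<.008)&(L[...,0]>0)&(L[...,0]<.05)
    x,zz=L[s][:,0],z[s];k=np.polyfit(zz,x,1);print(n,s.sum(),"slope angle",np.arctan(k[0]).round(3),"x at z=.04:",np.polyval(k,.04).round(4),"x@.08",np.polyval(k,.08).round(4))
    s=(z>.09)&(z<.124)&(abs(L[...,1])<.012)&(L[...,0]>.03)&(L[...,0]<.08)
    if n!="now":
        from scipy.optimize import least_squares
        P=np.c_[L[s][:,0],z[s]]
        P=P[np.linalg.norm(P-[0,.04],axis=1)>.078]
        f=lambda a:np.linalg.norm(P-[.085*np.sin(a[0])+a[1],.04+.085*np.cos(a[0])],axis=1)-.011
        print("  barrel a,dx",least_squares(f,[.6,0],loss="soft_l1",f_scale=.002).x.round(3), len(P))
```

```text
tool local [ 0.0643 -0.0019] 0.1017 [1.799e+02 1.000e-01 1.710e+02] 0.016256760104302354 [-0.8  0.1  1. ] 4.4
side 85 slope angle 0.679 x at z=.04: -0.0037 x@.08 0.0285
  barrel a,dx [ 0.689 -0.001] 78
now 85 slope angle 0.683 x at z=.04: -0.0038 x@.08 0.0288
top 76 slope angle 0.659 x at z=.04: -0.0022 x@.08 0.0288
  barrel a,dx [0.655 0.004] 117
```

Call:
arm_command([
  [[3, 0, 0], 0],
  [[6, 0, 0], 0],
  [[9, 0, 0], 0],
  [[12, 0, 0], 0],
  [[14, 0, 0], 0],
])

```text
time_s: 4.9
tool_pos: [0.5861, 0.1977, 0.1005]
tool_rot: [180.0, -0.0, 171.0]
force: [0.3, -0.2, -0.3]
grip_width: 0.0161
grasp_force: 0.0
```

Run:
```python
from loc import *
im,W=cloud("side");L=(W[...,:2]-mid)@R;z=W[...,2]
s=(z>.058)&(z<.095)&(abs(L[...,1]+.003)<.008)&(L[...,0]>-.05)&(L[...,0]<.05)
x,zz=L[s][:,0],z[s];k=np.polyfit(zz,x,1);print(s.sum(),"slope angle",np.arctan(k[0]).round(3),"x@.08",np.polyval(k,.08).round(4))
```

```text
tool local [ 0.0498 -0.0023] 0.1005 [180.  -0. 171.] 0.01614272815795548 [ 0.3 -0.2 -0.3] 4.9
85 slope angle 0.697 x@.08 0.0283
```

There is no contact force and the bar angle is unchanged. In the last crop the near finger ended around z = 0.115, with the board visible below it at (310,310), so the tips are really higher than I assumed. I'll back off behind the barrel and measure the tip height directly.

Call:
arm_command([
  [[0, 0, -10], 0],
  [[-20, 0, -10], 0],
  [[-45, 0, -10], 0],
  [[-45, 0, 0], 0],
  [[-45, 0, 0], 0],
])

```text
time_s: 5.45
tool_pos: [0.6301, 0.1899, 0.0993]
tool_rot: [-179.9, -0.1, 170.9]
force: [0.1, -0.4, -0.6]
grip_width: 0.0159
grasp_force: 0.0
```

```bash
cat > tip.py <<'E'
from loc import *
import sys
im,W=cloud("side");L=(W[...,:2]-mid)@R;z=W[...,2];l=(p[:2]-mid)@R
s=(abs(L[...,0]-l[0])<.014)&(abs(L[...,1]-l[1])<.03)&(z>.05)&(z<.2)
print("finger px",s.sum(),"z lo pct",np.percentile(z[s],[0,2,5,10,50]).round(4)); q=s&(z<np.percentile(z[s],10)); print(np.c_[L[q],z[q]].round(3).tolist()[:10])
g=im[120:200,200:300].astype(float)
cv2.imwrite(sys.argv[1],(np.clip(cv2.resize(g,None,fx=7,fy=7,interpolation=cv2.INTER_CUBIC),0,255)/255)**.5*255)
E
python3 tip.py pics/t1.png 2>/dev/null
```

```text
tool local [ 0.0945 -0.0031] 0.0993 [-1.799e+02 -1.000e-01  1.709e+02] 0.0159464157241848 [ 0.1 -0.4 -0.6] 5.45
finger px 129 z lo pct [0.1169 0.1185 0.1194 0.1211 0.1311]
[[0.095, 0.003, 0.12], [0.083, 0.009, 0.119], [0.086, 0.006, 0.12], [0.09, 0.003, 0.12], [0.092, 0.003, 0.118], [0.085, 0.004, 0.119], [0.087, 0.003, 0.118], [0.1, -0.021, 0.12], [0.096, -0.023, 0.12], [0.092, -0.021, 0.119]]
```

View pics/t1.png

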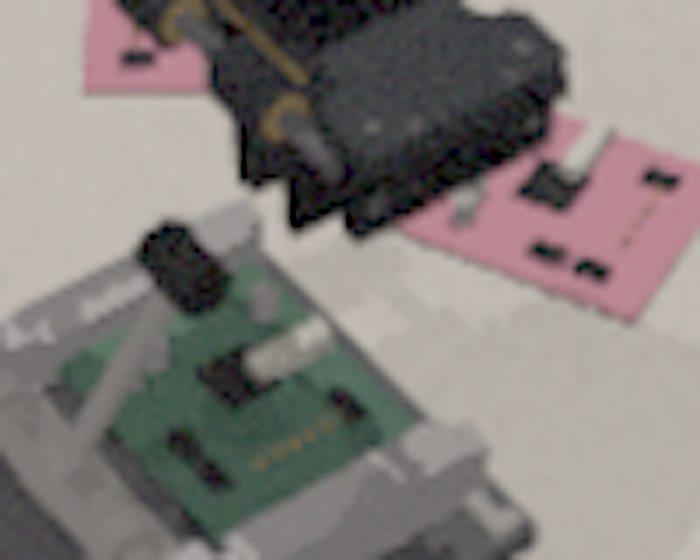

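The view shows the near fingertip at about (300,225). The cloud puts the tips at z ≈ 0.117 with tool_pos z at 0.099, so the reading is about 26 mm low against the cameras. The barrel is still at (182,268). I'll go 26 mm lower and push flat.

Call:
arm_command([
  [[0, 1, 15], 0],
  [[0, 1, 26], 0],
  [[8, 1, 26], 0],
  [[16, 1, 26], 0],
  [[24, 1, 26], 0],
])

```text
time_s: 6.0
tool_pos: [0.6092, 0.1951, 0.076]
tool_rot: [179.9, 0.3, 170.9]
force: [8.0, -1.3, 5.6]
grip_width: 0.0162
grasp_force: 3.9
```

Call:
arm_command([
  [[5, 0, 0], 0],
  [[10, 0, -2], 0],
  [[15, 0, -4], 0],
  [[15, 0, -4], 0],
  [[15, 0, -4], 0],
])

```text
time_s: 6.5
tool_pos: [0.5939, 0.1979, 0.0802]
tool_rot: [179.9, 0.2, 171.0]
force: [4.3, 0.4, 2.9]
grip_width: 0.0156
grasp_force: 2.0
```

```bash
cat > ang.py <<'E'
from loc import *
im,W=cloud("side");L=(W[...,:2]-mid)@R;z=W[...,2]
s=(z>.06)&(z<.088)&(abs(L[...,1]+.003)<.008)&(abs(L[...,0])<.05)
x,zz=L[s][:,0],z[s];k=np.polyfit(x,zz,1);print(s.sum(),"lean",np.arctan2(x.mean(),zz.mean()-.04).round(3),"x mean",x.mean().round(4))
E
python3 ang.py
python3 - <<'E'
import sys;sys.path.insert(0,".")
E
```

```text
tool local [ 0.0575 -0.0008] 0.0802 [179.9   0.2 171. ] 0.015558239566003646 [4.3 0.4 2.9] 6.5
49 lean 0.348 x mean 0.0125
```

Contact now: the bar is moving, with its lean down to about 0.45. I'll follow the arc.

Call:
arm_command([
  [[8, 0, -5], 0],
  [[16, 0, -10], 0],
  [[24, 0, -14], 0],
  [[32, 0, -16], 0],
  [[40, 0, -17], 0],
])

```text
time_s: 7.05
tool_pos: [0.5518, 0.2039, 0.0953]
tool_rot: [-180.0, -0.0, 171.0]
force: [2.1, 0.7, -1.0]
grip_width: 0.0165
grasp_force: 0.9
```

Call:
arm_command([
  [[8, 0, 0], 0],
  [[16, 0, 2], 0],
  [[24, 0, 4], 0],
  [[31, 0, 7], 0],
  [[38, 0, 11], 0],
])

```text
time_s: 7.55
tool_pos: [0.5151, 0.2102, 0.0846]
tool_rot: [180.0, 0.0, 171.0]
force: [1.8, -0.4, 1.1]
grip_width: 0.0159
grasp_force: 0.8
```

```bash
python3 pic.py pics/s5.png; python3 ang.py
```

```text
tool local [-0.0223 -0.001 ] 0.0846 [180.   0. 171.] 0.015938290766657537 [ 1.8 -0.4  1.1] 7.55
top of bar [-0.0443 -0.0034  0.1229] 59
tool local [-0.0241 -0.0011] 0.0836 [-1.80e+02 -1.00e-01  1.71e+02] 0.015970636643641827 [-0.1  0.1  0.3] 7.6
15 lean -0.606 x mean -0.025
```

View pics/s5.png

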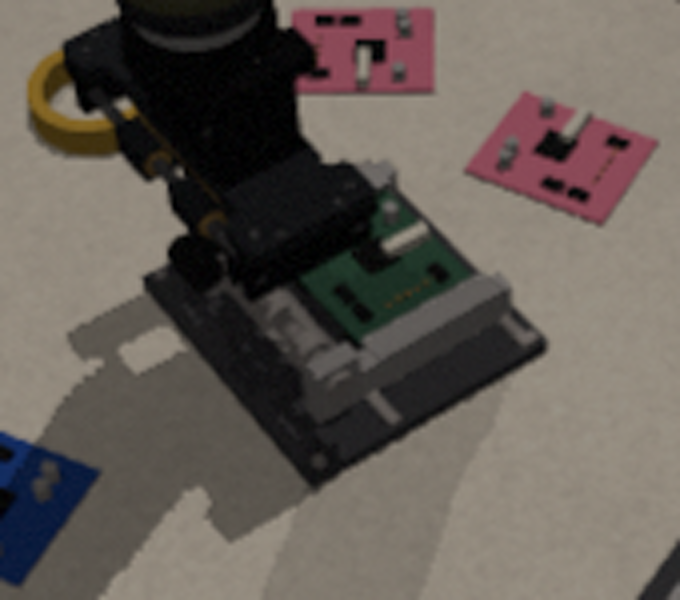

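The barrel is now on the robot side at crop pixel (195,258), and the jaw is drawing in over the board. I'll push on to the stop.

Call:
arm_command([
  [[5, 0, 2], 0],
  [[10, 0, 5], 0],
  [[14, 0, 8], 0],
  [[18, 0, 10], 0],
  [[21, 0, 12], 0],
])

```text
time_s: 8.15
tool_pos: [0.4958, 0.2129, 0.0722]
tool_rot: [180.0, 0.2, 170.9]
force: [6.9, 0.3, -4.5]
grip_width: 0.016
grasp_force: 3.5
```

Call:
arm_command([
  [[1, 0, 0], 0],
  [[2, 0, 0], 0],
  [[3, 0, 0], 0],
  [[4, 0, 0], 0],
  [[4, 0, 0], 0],
])

```text
time_s: 8.65
tool_pos: [0.4938, 0.2126, 0.0723]
tool_rot: [180.0, 0.3, 170.9]
force: [10.5, -1.4, -7.5]
grip_width: 0.016
grasp_force: 5.0
```

Call:
arm_command([
  [[1, 0, 0], 0],
  [[3, 0, 0], 0],
  [[4, 0, 0], 0],
  [[5, 0, 0], 0],
  [[5, 0, 0], 0],
])

```text
time_s: 9.15
tool_pos: [0.4935, 0.2126, 0.0727]
tool_rot: [179.9, 0.8, 170.8]
force: [20.5, -0.7, -15.6]
grip_width: 0.0162
grasp_force: 10.2
```

The bar is at the hard stop: 20 N moved it only 0.3 mm. I'll back off, then lift.

Call:
arm_command([
  [[-5, 0, 0], 0],
  [[-12, 0, 0], 0],
  [[-22, 0, 0], 0],
  [[-22, 0, -25], 0],
  [[-22, 0, -60], 0],
])

```text
time_s: 9.65
tool_pos: [0.5056, 0.2103, 0.1309]
tool_rot: [-179.8, -0.3, 171.0]
force: [-0.4, 0.0, 0.5]
grip_width: 0.0158
grasp_force: 0.0
```

Call:
arm_command([
  [[0, 0, -40], 0],
  [[0, 30, -60], 0],
  [[0, 75, -60], 0],
  [[0, 120, -60], 0],
  [[0, 165, -60], 0],
])

```text
time_s: 10.15
tool_pos: [0.5333, 0.3759, 0.1928]
tool_rot: [180.0, -0.1, 171.0]
force: [0.8, -0.0, -0.3]
grip_width: 0.0161
grasp_force: 0.0
```

```bash
python3 pic.py pics/s6.png
python3 - <<'E'
from loc import *
from scipy.optimize import least_squares
for n in("side","top"):
    im,W=cloud(n);L=(W[...,:2]-mid)@R;z=W[...,2]
    s=(z>.07)&(z<.125)&(abs(L[...,1])<.012)&(L[...,0]<-.03)&(L[...,0]>-.1);P=np.c_[L[s][:,0],z[s]];P=P[np.linalg.norm(P-[0,.04],axis=1)>.078]
    f=lambda a:np.linalg.norm(P-[.085*np.sin(a[0])+a[1],.04+.085*np.cos(a[0])],axis=1)-.011
    print(n,"barrel a,dx",least_squares(f,[-.8,0],loss="soft_l1",f_scale=.002).x.round(3),len(P))
    # board flatness: green pixels
    g=(im[...,1]>im[...,2]*1.3)&(im[...,1]>im[...,0]*1.1)&(abs(L[...,0]-.072)<.05)&(abs(L[...,1])<.06)&(z<.06)
    A=np.c_[L[g],np.ones(g.sum())];k=np.linalg.lstsq(A,z[g],rcond=None)[0];print("board tilt",k[:2].round(3),"z",np.median(z[g]).round(4),"mid",((np.percentile(L[g],2,axis=0)+np.percentile(L[g],98,axis=0))/2).round(4))
E
```

```text
tool local [-0.0303  0.1654] 0.1928 [ 1.80e+02 -1.00e-01  1.71e+02] 0.01608394640499581 [ 0.8 -0.  -0.3] 10.15
top of bar [-0.0669 -0.0018  0.1033] 90
tool local [-0.0341  0.1749] 0.1911 [179.7  -0.2 171.5] 0.016306090875361643 [-0.5  7.3 -0.3] 10.2
side barrel a,dx [-0.882  0.   ] 86
board tilt [ 0.005 -0.01 ] z 0.0307 mid [0.0701 0.0058]
top barrel a,dx [-0.86   0.001] 115
board tilt [0.008 0.   ] z 0.0321 mid [0.071 0.002]
```

View pics/s6.png

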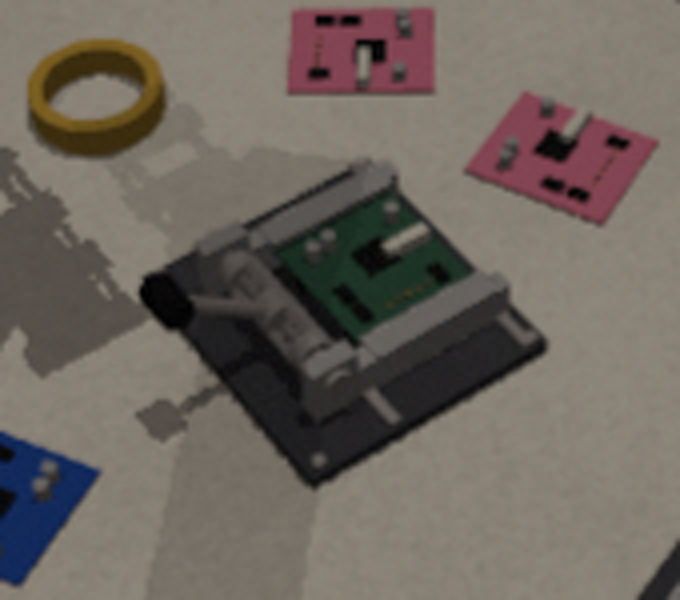

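The barrel is down on the robot side at crop pixel (167,300), with a lean of about -0.87, which is the stop. Both jaws are in over the edges, the board lies flat and the robot is clear.

```bash
python3 -c "
from cell import env
print(env.get_obs()['force'].round(1)); print(env.sign_off())"
```

```text
[ 0.4 -1.  -0.2]
the job is handed in; nothing more can be done
None
```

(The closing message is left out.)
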